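# Push a specimen carrier home and press the clamp lever through the guard window

### The arm

A 7-joint arm with a two-finger parallel gripper is mounted at the origin on the work surface. World frame = base frame: x ahead of the robot, y to its left, z up, the work surface at z = 0. Lengths are in mm, angles in rad, forces in N, time in s.
With the tool pointing down it reaches from about 425 to 950 mm from the base axis. Payload 16.7 kg.
Tool frame: the origin (TCP) lies at the very end of the fingers, on their centre line; the grasp point (between the pads) lies 19 mm behind it (r.grasp_offset is the distance from the TCP to the grasp point, in mm); x points along the fingers, z is the direction in which the jaws open and shut, and the axes are right-handed (so a half turn about x gives the same grasp; the last joint's range is limited). The gripper opens to 94 mm and grips with 3 to 60 N. Pads are 16 mm wide; open, the fingers measure 119 mm over their backs; the gripper's body (75 mm by 177 mm) begins 78 mm behind the grasp point.
Start: joints at [1.065, 0.426, 0.074, 1.606, -0.034, 1.111, -0.067], TCP at [235.097, -632.696, 205.467] pointing down, gripper open.
Joint ranges: [-2.85, 2.85], [-0.5, 2.14], [-1.23, 1.37], [0.21, 2.46], [-1.02, 4.16], [0.16, 2.05], [-2.73, 2.73]. Speed limits (rad/s): [1.89, 1.89, 2.39, 2.39, 3.01, 3.01, 3.01].

### API

Orientations are given as a unit quaternion [w, x, y, z].
In Python, from bench import telemetry, vision, r gives the robot as it stands. The module is installed in compiled form; this text tells all that it offers.
- The arm moves only by the tool apply_moves, never from a script. Its argument "rows" is a list of rows, each an object of numbers: "jaw": the finger opening in mm, from 0 to 94; "dx", "dy", "dz": the shift along the tool's x, y, z in mm; "roll": the turn about the tool's x in degrees. A call has 1 to 10 rows; each row is the pose to reach, as a shift and turn from the pose measured when the call began, along the tool's axes at that moment; what a row does not reach only later rows make up. A row lasts 1/10 s, in which the tool goes at most 50 mm and 8.59 degrees, less where a joint would pass 70% of its speed; a pose out of reach is approached as far as the arm can. A call with a gripper value outside its range is refused whole. The fingers move at their own pace and stop on an object; "squeeze" is the grip in N (left out, the last holds). Time passes only in rows, so rows that repeat a pose let the fingers close. It gives the time, the measured TCP pose, the force and the opening at its end, in the units of the state.
- telemetry.get_state(): the state, without advancing time (a new reading comes with each control period).
- vision.snapshot(name): name is "side" or "top" or "wrist"; returns a dict with "img" (384x512x3 uint8, blue, green, red), "intrinsics" (3x3 intrinsics, pixels), "extrinsics" (4x4, takes a point from camera to world coordinates). Camera axes: x right, y down, z forward; pixel columns grow to the right and rows downward; lengths in mm; the calibration is good to about 2 mm. A picture is of the moment at which its call begins. There is no depth.
- r.job_done(): hands the job in, once; it reports no verdict.
Trained networks look in the newest picture that a camera, given by its name, has taken for a name from the list of things; names that differ only in an ending like _2 or _b are one class to them, and where a whole thing is asked for, a point or a joint stands for the part that bears it (a point fixed in the world has none). Each returns a list of dicts, best first, with "confidence" (0 to 1); they miss things now and then, are a little off and sometimes report something else, mostly with a low value. They report only what shows in the picture. A call takes as long as a camera call. They do not tell look-alikes from the thing itself.
- vision.boxes_of(thing, camera): "location" ([row, column] in pixels, amid what is visible of it).
- vision.silhouettes(thing, camera): "pixels" (384x512 bool, what is visible of it) and "location" ([row, column] in pixels, amid what is visible of it).
The state is a dict: "t": time; "joint_positions": joint angles; "joint_vel": joint speeds; "effort": joint torques, N m; "position": TCP position; "eef_rot": TCP orientation; "contact_force": force on the tool from outside, world axes, zero at the start; "wrist_torque": the same for the moment, N m; "gripper_width": finger opening in mm.
Only numpy, scipy, OpenCV 4.12 (cv2) and the standard library are available. Lean on these libraries where they do the work, as an engineer would, in place of code of your own. Each camera call takes 0.05 s, during which the arm holds its last target.

### The job

With nothing but the fingers, push the black specimen carrier along its rails until it is fully home against the end stop, then reach down through the window in the white guard and press the clamp lever all the way down so that its foot stands on the carrier. Do not touch the guard or the specimen, lift nothing, and leave everything else on the table where it is. Finish with the arm drawn back, clear of everything.

Things in the scene. Friction and masses are not known exactly. Their poses are not given: they have to be found in the camera images.
- fixture: Clamping fixture fixed to the table, turned up to 0.3 rad: base plate 360 x 160 x 10 mm, two rails (tops 25 mm above the table, inside 96 mm apart, from x -140 to 80 mm) and an end stop. Origin on the table, below the home carrier's centre. +x runs along the rails away from the robot, the way the carrier is pushed; z up
- carrier: Loose black block 140 (along the rails) x 90 x 40 mm, about 0.3 kg, flat on the base plate, 3 mm play at each rail; underside 10 mm, top 50 mm above the table. Origin: centre of its underside. Starts pulled out 45 to 80 mm towards the robot; home, its origin is at x = 0 of the fixture. Slides with 2 to 8 N; too wide to grip, pushed on its front face
- carrier_front (a point): Centre of the carrier's front face (towards the robot), 35 mm above the table and 70 mm from the carrier's centre; the face is 90 mm wide and spans 10 to 50 mm above the table
- nest (a point): Centre of the floor of the round nest in the carrier's top, 35 mm towards the robot from its middle and 10 mm below its top face; the seated specimen's origin lies here
- specimen: Loose specimen mount, an upright grey cylinder 30 mm across and 22 mm high seated in the carrier's nest, so that it stands 12 mm above the carrier. Origin: centre of its underside. It rides along and must not be touched
- guard: White sheet-metal hood over the fixture's far half, 185 (x) x 140 mm; top face level, 140 mm above the table, with one window 90 mm (x) by 110 mm (y), rim 3 mm thick. Sides and back closed; front lip, 60 mm before the window's centre, ends 95 mm above the table. Origin: window centre at the top face, 45 mm beyond the fixture's origin, axes the same. Must not be touched
- lever_pad (a point): Centre of the upper face of the flat steel pad (40 x 44 mm, 8 mm thick) on the clamp lever's free end, in the middle of the window: 12 to 20 mm below the guard's top face at the start, 40 mm below it (100 mm above the table) when down, its rubber foot then standing on the carrier. The hinge is 105 mm farther along +x; the pad goes almost straight down
- lever (a joint): Angle of the clamp lever, rad: 0 fully up, starts at 0 to 0.07, grows as it is pressed; at about 0.27 its foot stands on the home carrier and it goes no farther. Pressing takes about 3 to 5 N on the pad until then; friction keeps it where it is left
- spare_mid (a point): Spare specimen mount, grey cylinder 30 mm across and 22 mm high, standing on the table beside the fixture; point at its centre; not part of the job
- vial_mid (a point): Small closed jar 26 mm across, 48 mm high, standing beside the fixture; point at its centre; not part of the job
- dish_mid (a point): Low white dish 84 mm across, 16 mm high, beside the fixture; point at its centre; not part of the job
- tweezers_mid (a point): Steel tweezers 130 mm long lying on the table beside the fixture; point at its centre; not part of the job
- brush_mid (a point): Brush 150 mm long lying on the table beside the fixture; point at its centre; not part of the job
- dropper_mid (a point): Small bottle 34 mm across, 70 mm high, standing on the robot's left; point at its centre; not part of the job
Not all that is in view belongs to the job. Of the things shaped like the carrier, the black one is meant.

How it is judged (in metres and radians):
On the way, in this order (a step that is already met when the one before it is completed fails the run):
1. the carrier is fully home against the stop (x of carrier in the frame of fixture above -0.004 m and z of carrier in the frame of fixture below 0.014 m), for 0.2 s.
2. the clamp lever is pressed down onto the carrier (all of step 1 and value of joint lever above 0.245 rad), for 0.2 s.
At the end, for the whole second after the job is handed in: The carrier lies flat and at rest within 4 mm of its stop, the lever stands at more than 0.245 rad (foot on the carrier within 3 mm), and the specimen is seated in its nest within 6 mm (all of step 2 and distance between specimen and nest below 0.006 m and linear speed of carrier below 0.01 m/s); the robot touches nothing.
It fails at once if the arm or the gripper body, not the fingers, touches the fixture or the carrier (contact force between the arm and fixture above 1 N or contact force between the arm and carrier above 1 N).
It fails at once if the robot touches the guard (contact force between any of the fingers, the arm and guard above 0.3 N).
It fails at once if the carrier is lifted more than 6 mm or tipped (z of carrier in the frame of fixture above 0.016 m or angle between carrier's own z axis and vertical above 0.08 rad).
It fails at once if the specimen is touched by the robot or leaves its nest (contact force between any of the fingers, the arm and specimen above 0.3 N or distance between specimen and nest above 0.008 m).
It fails at once if another thing on the table is moved by more than 15 mm (distance of any of spare_mid, vial_mid, dish_mid, tweezers_mid, brush_mid, dropper_mid from where it was at the start of the episode above 0.015 m).
It also fails if it takes over 42 s, if anything falls off the work surface, if the arm or the gripper's body presses on something with over 40 N, if the wrist force passes 120 N, or if a joint passes its speed limit or range.

## Working session

There is one attempt and no reset: what is moved stays moved. The work goes in short steps, Python scripts to look and compute and a tool call to move; the robot and the scene stay as the last step left them, time stands still between calls to the robot, and variables do not carry over. Pictures are saved under pics/ and viewed, and the job is handed in when it is done.

Besides the shell and the picture viewer there is one more tool, called after "Request:" in YAML: its name, and indented under it one key for each argument. apply_moves: Moves the arm, as the interface text tells. Its arguments: {"type":"object","properties":{"rows":{"type":"array","items":{"type":"object","properties":{"jaw":{"type":"number"},"dx":{"type":"number"},"dy":{"type":"number"},"dz":{"type":"number"},"roll":{"type":"number"}}}},"squeeze":{"type":"number"}},"required":["rows"]}

```bash
mkdir -p pics; python3 - <<'E'
from bench import telemetry, vision, r
import cv2, numpy as np
for n in ["side","top","wrist"]:
    s=vision.snapshot(n); cv2.imwrite(f"pics/a_{n}.png",s["img"])
    np.savez(f"a_{n}.npz",**s)
    print(n,s["intrinsics"].tolist(),s["extrinsics"].round(3).tolist())
    for t in ["carrier","guard","specimen","lever_pad","carrier_front","fixture"]:
        print(t,[(d["location"],round(d["confidence"],2)) for d in vision.boxes_of(t,n)][:3])
print(telemetry.get_state())
E
```

```text
side [[492.9223849994877, 0.0, 253.97513659736907], [0.0, 492.9223849994877, 195.27420401584948], [0.0, 0.0, 1.0]] [[-0.892, -0.314, 0.326, 166.696], [-0.452, 0.648, -0.613, 810.828], [-0.018, -0.694, -0.72, 984.351], [0.0, 0.0, 0.0, 1.0]]
carrier [([133.3, 309.4], 0.96), ([321.7, 290.1], 0.94), ([214.5, 272.5], 0.67)]
guard [([194.8, 214.1], 0.82), ([210.1, 288.2], 0.44)]
specimen [([208.4, 286.7], 0.58)]
lever_pad [([184.9, 222.2], 0.67)]
carrier_front [([211.4, 274.1], 0.95), ([130.2, 308.7], 0.94), ([321.8, 288.8], 0.67)]
fixture [([203.4, 225.4], 0.72)]
top [[420.7235132797848, 0.0, 256.5298734628427], [0.0, 420.7235132797848, 192.5285192393409], [0.0, 0.0, 1.0]] [[0.026, -0.988, 0.149, 414.378], [-1.0, -0.026, -0.002, 55.928], [0.006, -0.149, -0.989, 1119.404], [0.0, 0.0, 0.0, 1.0]]
carrier [([212.8, 261.4], 0.84), ([269.4, 345.5], 0.59), ([199.8, 404.1], 0.57)]
guard [([135.3, 247.4], 0.64)]
specimen [([229.6, 264.3], 0.45)]
lever_pad [([159.1, 253.8], 0.88), ([185.2, 342.1], 0.2)]
carrier_front [([268.1, 347.7], 0.77), ([197.2, 401.1], 0.73), ([272.4, 158.4], 0.62)]
fixture [
[... 366 characters left out ...]
 1.05, 'joint_positions': array([ 1.06549042,  0.42608927,  0.07390083,  1.60599785, -0.03406865,
        1.11082016, -0.06711873]), 'joint_vel': array([-0.00071498, -0.00205814, -0.00029317,  0.00076787, -0.0011494 ,
        0.00180028, -0.00021673]), 'effort': array([ 1.16901727e-03, -9.35534620e+01,  3.66247483e+00, -4.54557610e+01,
       -4.93496249e-02,  1.29788523e-02,  2.38899111e-05]), 'position': array([ 235.09125671, -632.69290125,  205.47493215]), 'eef_rot': array([ 0.58056255,  0.40365542,  0.58059487, -0.40363229]), 'contact_force': array([-0.10649276, -0.2483109 , -0.09775476]), 'wrist_torque': array([-0.006352  ,  0.02459645,  0.04374332]), 'gripper_width': 93.80949114297256}
```

View pics/a_side.png

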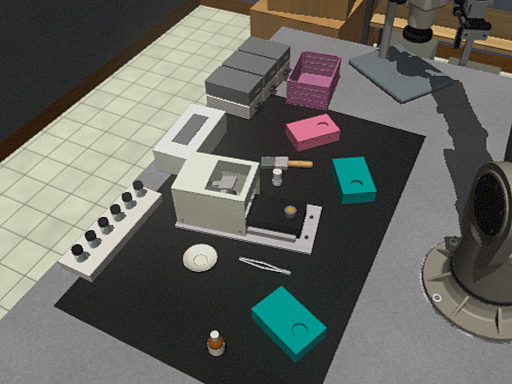

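View pics/a_top.png

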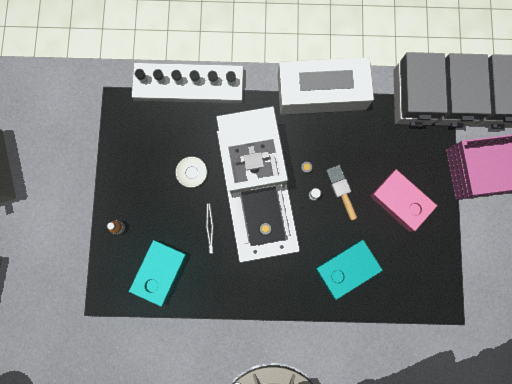

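The top view shows the fixture at around (255,185), with the guard at (250,150), the window and pad at about (253,160), and the specimen at (265,229). Next I'll enlarge it for a precise fit.

```bash
python3 - <<'E'
import cv2,numpy as np
t=np.load("a_top.npz")["img"]; s=np.load("a_side.npz")["img"]
a=cv2.resize(t[100:270,205:310],None,fx=5.5,fy=3.5*0+3.5,interpolation=cv2.INTER_CUBIC)
a=cv2.resize(t[100:185,205:305],None,fx=7,fy=7,interpolation=cv2.INTER_CUBIC)
b=cv2.resize(t[180:265,205:305],None,fx=7,fy=7,interpolation=cv2.INTER_CUBIC)
c=cv2.resize(s[145:255,168:328],None,fx=5,fy=5,interpolation=cv2.INTER_CUBIC)
for n,i in zip("abc",(a,b,c)): cv2.imwrite(f"pics/crop_{n}.png",i)
E
```

```text
(no output)
```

View pics/crop_a.png

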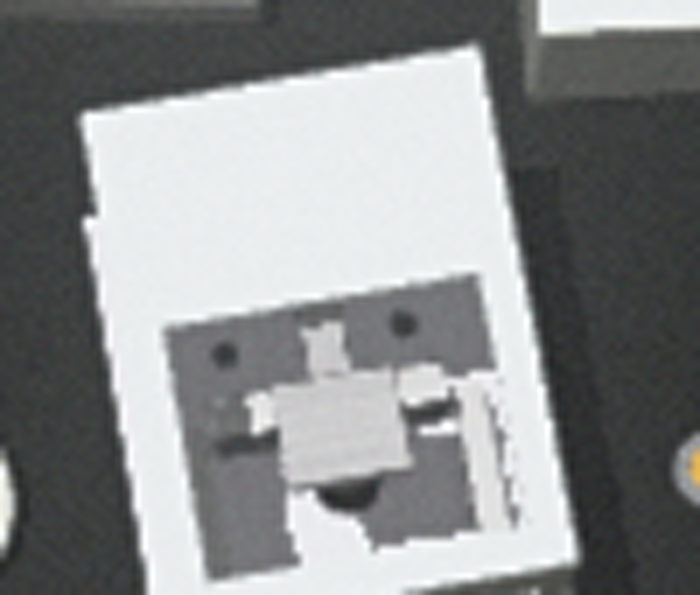

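View pics/crop_b.png

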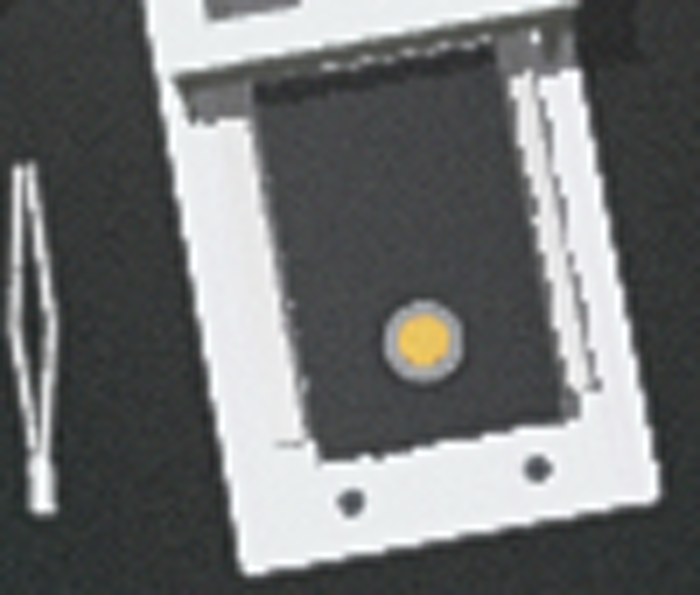

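View pics/crop_c.png

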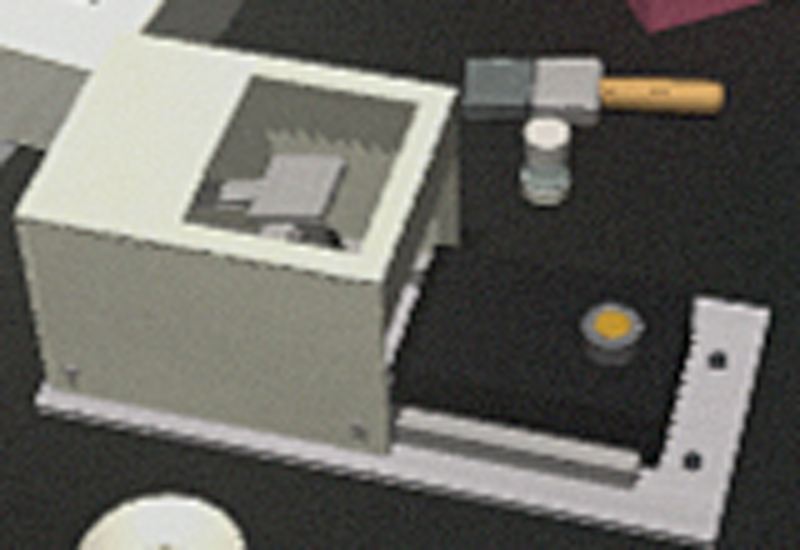

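```bash
cat > h.py <<'E'
import numpy as np
C={n:np.load(f"a_{n}.npz") for n in("top","side")}
def proj(n,P):
    E=np.linalg.inv(C[n]["extrinsics"]);p=E[:3,:3]@P+E[:3,3];q=C[n]["intrinsics"]@p;return q[:2]/q[2]
def ray(n,uv,z):
    E=C[n]["extrinsics"];d=E[:3,:3]@np.linalg.inv(C[n]["intrinsics"])@np.array([*uv,1]);return E[:3,3]+d*(z-E[2,3])/d[2]
A=lambda u,v:(205+u/7-.43,100+v/7-.43)
B=lambda u,v:(205+u/7-.43,180+v/7-.43)
S=lambda u,v:(168+u/5-.4,145+v/5-.4)
E
python3 - <<'E'
from h import *
from scipy.optimize import least_squares
obs=[("top",(170,70,140),A(80,113)),("top",(170,-70,140),A(480,45)),("top",(-15,70,140),B(178,75)),("top",(-15,-70,140),B(578,5)),
("top",(90,55,140),A(165,327)),("top",(90,-55,140),A(478,275)),("top",(0,55,140),A(210,580)),
("side",(-15,-70,140),S(455,92)),("side",(-15,70,140),S(380,278)),("side",(170,70,140),S(18,215)),("side",(170,-70,140),S(130,35)),
("side",(90,-55,140),S(250,75)),("side",(0,-55,140),S(418,103)),("side",(0,55,140),S(360,262)),("side",(90,55,140),S(185,220))]
def w(p,P):
    c,s=np.cos(p[2]),np.sin(p[2]);return np.array([p[0]+c*P[0]-s*P[1],p[1]+s*P[0]+c*P[1],P[2]])
for sel in (("top",),("side",),("top","side")):
    f=lambda p:np.concatenate([proj(n,w(p,P))-np.array(q) for n,P,q in obs if n in sel])
    o=least_squares(f,[480,50,0.15],x_scale=[1,1,.01]);print(sel,o.x.round(4),np.abs(o.fun).max().round(2), np.sqrt((o.fun**2).mean()).round(2))
p=o.x;np.save("fix.npy",p);print(o.fun.reshape(-1,2).round(1).tolist())
R=np.array([[np.cos(p[2]),-np.sin(p[2])],[np.sin(p[2]),np.cos(p[2])]])
loc=lambda q:(R.T@(q[:2]-p[:2])).round(1)
print("spec top",loc(ray("top",B(424,341),62)),"side",loc(ray("side",S(612,325),62)))
for q in [(320,460),(565,425)]: print("front edge",loc(ray("top",B(*q),50)))
for q in [(245,577),(658,497)]: print("plate",loc(ray("top",B(*q),10)))
for z in (124,): 
  for q in [(275,383),(395,368),(412,465),(285,487)]: print("pad",loc(ray("top",A(*q),z)))
  for q in [(275,155),(345,155),(320,220),(250,212)]: print("padS",loc(ray("side",S(*q),z)))
E
```

```text
('top',) [5.952358e+02 5.290520e+01 2.052000e-01] 0.76 0.34
('side',) [5.895243e+02 5.455860e+01 1.946000e-01] 2.24 0.89
('top', 'side') [5.925616e+02 5.322450e+01 1.995000e-01] 3.19 1.02
[[0.5, 1.0], [0.3, 1.2], [-1.0, 0.9], [0.3, 0.8], [-0.1, 1.1], [0.4, 0.9], [-0.3, 1.5], [-0.0, -1.0], [-0.5, 0.5], [-1.1, -0.7], [-3.2, -1.4], [-0.0, -0.6], [0.1, -0.3], [-0.7, -1.8], [-1.4, -0.1]]
spec top [-111.    -1.3] side [-115.    0.]
front edge [-145.9   42.7]
front edge [-148.9  -46.6]
plate [-182.6   77.7]
plate [-180.2  -79.1]
pad [70.7 20.2]
pad [ 68.8 -21.7]
pad [ 34.  -21.4]
pad [33.9 23.1]
padS [ 64.6 -15.2]
padS [ 30.3 -23.9]
padS [28.8 23.4]
padS [64.  26.7]
```

```bash
cat >> h.py <<'E'
from scipy.spatial.transform import Rotation as Rn
def plan(L,z,st=None):
    from bench import telemetry
    st=st or telemetry.get_state();p=np.load("fix.npy")
    q=st["eef_rot"];R=Rn.from_quat([q[1],q[2],q[3],q[0]]).as_matrix()
    c,s=np.cos(p[2]),np.sin(p[2]);F=np.array([[c,-s],[s,c]])
    W=np.array([*(p[:2]+F@np.array(L)),z]);d=W-st["position"]
    fy=np.array([-s,c,0]);v=R.T@fy   # want tool z ∥ fy ; rotation about tool x by a: z'=( -sin a y + cos a z)
    a=np.degrees(np.arctan2(-v[1],v[2]));a=(a+90)%180-90
    l=F.T@(st["position"][:2]-p[:2])
    print("t",round(st["t"],2),"pos",st["position"].round(1),"local",l.round(1),"F",st["contact_force"].round(1),"jaw",round(st["gripper_width"],1))
    print("axes x,y,z",R.T.round(3).tolist());print("shift tool",(R.T@d).round(1),"roll",a.round(1),"q7",st["joint_positions"].round(2))
E
python3 -c "
from h import *
plan((-166,0),205)"
```

```text
t 1.05 pos [ 235.1 -632.7  205.5] local [-486.3 -601.5] F [-0.1 -0.2 -0.1] jaw 93.8
axes x,y,z [[-0.0, 0.0, -1.0], [0.937, 0.348, 0.0], [0.348, -0.937, -0.0]]
shift tool [ 5.000e-01  4.100e+02 -5.443e+02] roll 8.9 q7 [ 1.07  0.43  0.07  1.61 -0.03  1.11 -0.07]
```

Request:
apply_moves:
  rows:
    - {"dy": 30, "dz": -40, "jaw": 40}
    - {"dy": 60, "dz": -80, "roll": 4, "jaw": 40}
    - {"dy": 90, "dz": -120, "roll": 8.9, "jaw": 40}
    - {"dy": 120, "dz": -160, "roll": 8.9, "jaw": 40}
    - {"dy": 150, "dz": -200, "roll": 8.9, "jaw": 40}
    - {"dy": 180, "dz": -240, "roll": 8.9, "jaw": 40}
    - {"dy": 210, "dz": -280, "roll": 8.9, "jaw": 40}
    - {"dy": 240, "dz": -320, "roll": 8.9, "jaw": 40}
    - {"dy": 270, "dz": -360, "roll": 8.9, "jaw": 40}
    - {"dy": 300, "dz": -400, "roll": 8.9, "jaw": 40}

```text
schema error: expected keys jaw, dx, dy, dz, roll
```

```bash
python3 -c "
from h import *
plan((-166,0),205)"
```

```text
t 1.05 pos [ 235.1 -632.7  205.5] local [-486.3 -601.5] F [-0.1 -0.2 -0.1] jaw 93.8
axes x,y,z [[-0.0, 0.0, -1.0], [0.937, 0.348, 0.0], [0.348, -0.937, -0.0]]
shift tool [ 5.000e-01  4.100e+02 -5.443e+02] roll 8.9 q7 [ 1.07  0.43  0.07  1.61 -0.03  1.11 -0.07]
```

All five keys are required in every row.

Request:
apply_moves:
  rows:
    - {"dx": 0, "dy": 30, "dz": -40, "roll": 0, "jaw": 40}
    - {"dx": 0, "dy": 60, "dz": -80, "roll": 4, "jaw": 40}
    - {"dx": 0, "dy": 90, "dz": -120, "roll": 8.9, "jaw": 40}
    - {"dx": 0, "dy": 120, "dz": -160, "roll": 8.9, "jaw": 40}
    - {"dx": 0, "dy": 150, "dz": -200, "roll": 8.9, "jaw": 40}
    - {"dx": 0, "dy": 180, "dz": -240, "roll": 8.9, "jaw": 40}
    - {"dx": 0, "dy": 210, "dz": -280, "roll": 8.9, "jaw": 40}
    - {"dx": 0, "dy": 240, "dz": -320, "roll": 8.9, "jaw": 40}
    - {"dx": 0, "dy": 270, "dz": -360, "roll": 8.9, "jaw": 40}
    - {"dx": 0, "dy": 300, "dz": -400, "roll": 8.9, "jaw": 40}

```text
t: 2.05
position: [377.2, -151.4, 205.9]
eef_rot: [0.548, 0.448, 0.547, -0.448]
contact_force: [1.2, -0.0, -0.7]
gripper_width: 40.1
```

```bash
python3 -c "
from h import *
plan((-166,0),205)"
```

```text
t 2.05 pos [ 377.2 -151.4  205.9] local [-251.6 -157.9] F [ 1.2 -0.  -0.7] jaw 40.1
axes x,y,z [[0.001, -0.001, -1.0], [0.98, 0.199, 0.001], [0.199, -0.98, 0.001]]
shift tool [   0.8   85.7 -157.8] roll 0.0 q7 [ 0.49 -0.01 -0.26  2.15 -0.    1.   -1.14]
```

Request:
apply_moves:
  rows:
    - {"dx": 0, "dy": 20, "dz": -38, "roll": 0, "jaw": 40}
    - {"dx": 0, "dy": 42, "dz": -78, "roll": 0, "jaw": 40}
    - {"dx": 0, "dy": 64, "dz": -118, "roll": 0, "jaw": 40}
    - {"dx": 0, "dy": 85, "dz": -157, "roll": 0, "jaw": 40}
    - {"dx": 0, "dy": 85, "dz": -157, "roll": 0, "jaw": 40}
    - {"dx": 40, "dy": 85, "dz": -157, "roll": 0, "jaw": 40}
    - {"dx": 80, "dy": 85, "dz": -157, "roll": 0, "jaw": 40}
    - {"dx": 100, "dy": 85, "dz": -157, "roll": 0, "jaw": 40}
    - {"dx": 100, "dy": 85, "dz": -157, "roll": 0, "jaw": 40}

```text
t: 2.95
position: [427.6, 18.8, 103.8]
eef_rot: [0.547, 0.447, 0.548, -0.448]
contact_force: [0.5, 0.5, 1.3]
gripper_width: 40.3
```

```bash
python3 - <<'E'
from h import *
from bench import vision
import cv2
plan((-166,0),28)
a=vision.snapshot("side")["img"][100:280,168:368];b=vision.snapshot("wrist")["img"]
cv2.imwrite("pics/b_side.png",cv2.resize(a,None,fx=4,fy=3.3*0+3,interpolation=2) if 0 else cv2.resize(a,None,fx=3.3,fy=3.3,interpolation=2));cv2.imwrite("pics/b_wrist.png",b)
cv2.imwrite("pics/b_top.png",cv2.resize(vision.snapshot("top")["img"][100:285,205:305],None,fx=3.2,fy=3.2,interpolation=2))
E
```

```text
t 2.95 pos [427.6  18.8 103.8] local [-168.5   -1. ] F [0.5 0.5 1.3] jaw 40.3
axes x,y,z [[-0.003, -0.001, -1.0], [0.98, 0.199, -0.003], [0.199, -0.98, -0.0]]
shift tool [75.8  2.8 -1. ] roll 0.0 q7 [ 0.24  0.19 -0.47  2.21  0.13  0.77 -1.69]
```

View pics/b_side.png

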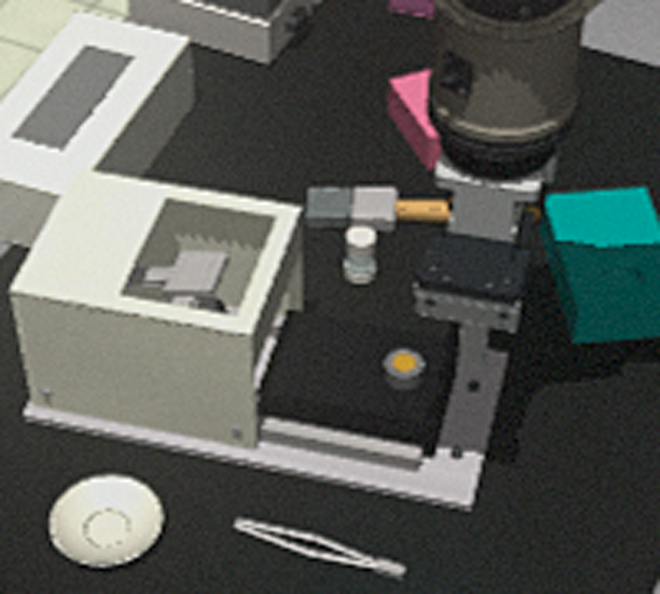

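View pics/b_wrist.png

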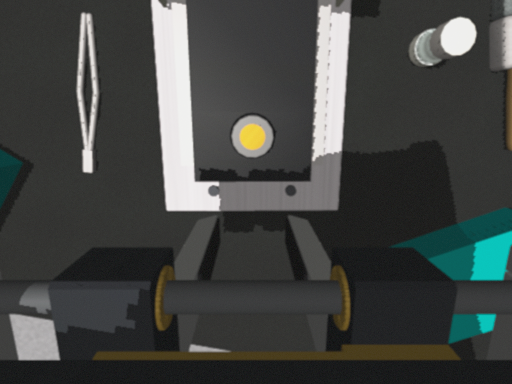

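The wrist view shows both fingertips (about (210,220) and (295,220)) in front of the carrier and centred on it. I'll lower them.

Request:
apply_moves:
  rows:
    - {"dx": 25, "dy": 0, "dz": -1, "roll": 0, "jaw": 40}
    - {"dx": 50, "dy": 0, "dz": -1, "roll": 0, "jaw": 40}
    - {"dx": 73, "dy": 0, "dz": -1, "roll": 0, "jaw": 40}
    - {"dx": 73, "dy": 0, "dz": -1, "roll": 0, "jaw": 40}
    - {"dx": 73, "dy": 0, "dz": -1, "roll": 0, "jaw": 40}

```text
t: 3.6
position: [430.7, 20.2, 35.2]
eef_rot: [0.548, 0.448, 0.546, -0.447]
contact_force: [0.4, 0.1, -0.2]
gripper_width: 39.9
```

```bash
python3 - <<'E'
from h import *
from bench import vision
import cv2
plan((-77,0),30)
cv2.imwrite("pics/c_side.png",cv2.resize(vision.snapshot("side")["img"][140:250,228:368],None,fx=5,fy=5,interpolation=2))
E
```

```text
t 3.6 pos [430.7  20.2  35.2] local [-165.2   -0.3] F [ 0.4  0.1 -0.2] jaw 39.9
axes x,y,z [[0.003, -0.001, -1.0], [0.98, 0.199, 0.003], [0.199, -0.98, 0.001]]
shift tool [ 5.4 88.2 -0.3] roll 0.0 q7 [ 0.19  0.32 -0.44  2.26  0.24  0.6  -1.8 ]
```

View pics/c_side.png

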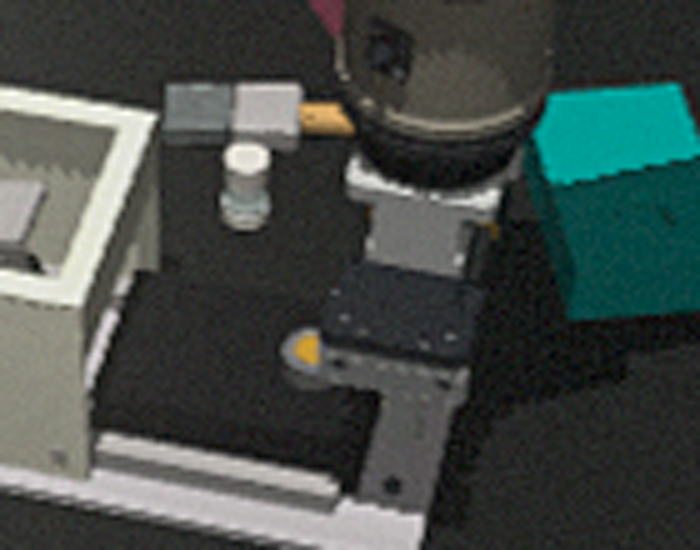

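Request:
apply_moves:
  rows:
    - {"dx": 3, "dy": 4, "dz": 0, "roll": 0, "jaw": 40}
    - {"dx": 5, "dy": 8, "dz": 0, "roll": 0, "jaw": 40}
    - {"dx": 5, "dy": 12, "dz": 0, "roll": 0, "jaw": 40}
    - {"dx": 5, "dy": 16, "dz": 0, "roll": 0, "jaw": 40}
    - {"dx": 5, "dy": 20, "dz": 0, "roll": 0, "jaw": 40}
    - {"dx": 5, "dy": 24, "dz": 0, "roll": 0, "jaw": 40}
    - {"dx": 5, "dy": 28, "dz": 0, "roll": 0, "jaw": 40}
    - {"dx": 5, "dy": 32, "dz": 0, "roll": 0, "jaw": 40}
    - {"dx": 5, "dy": 36, "dz": 0, "roll": 0, "jaw": 40}
    - {"dx": 5, "dy": 40, "dz": 0, "roll": 0, "jaw": 40}

```text
t: 4.65
position: [470.9, 28.3, 30.6]
eef_rot: [0.549, 0.449, 0.546, -0.447]
contact_force: [-1.0, -0.0, -1.3]
gripper_width: 39.8
```

```bash
python3 - <<'E'
from h import *
from bench import vision
import cv2
plan((-77,0),30)
cv2.imwrite("pics/d_side.png",cv2.resize(vision.snapshot("side")["img"][140:250,228:368],None,fx=5,fy=5,interpolation=2))
cv2.imwrite("pics/d_wrist.png",vision.snapshot("wrist")["img"])
E
```

```text
t 4.65 pos [470.9  28.3  30.6] local [-124.2   -0.3] F [-1.  -0.  -1.3] jaw 39.8
axes x,y,z [[0.004, -0.0, -1.0], [0.98, 0.198, 0.004], [0.198, -0.98, 0.001]]
shift tool [ 0.8 47.2 -0.3] roll 0.0 q7 [ 0.16  0.38 -0.42  2.18  0.26  0.63 -1.81]
```

View pics/d_side.png

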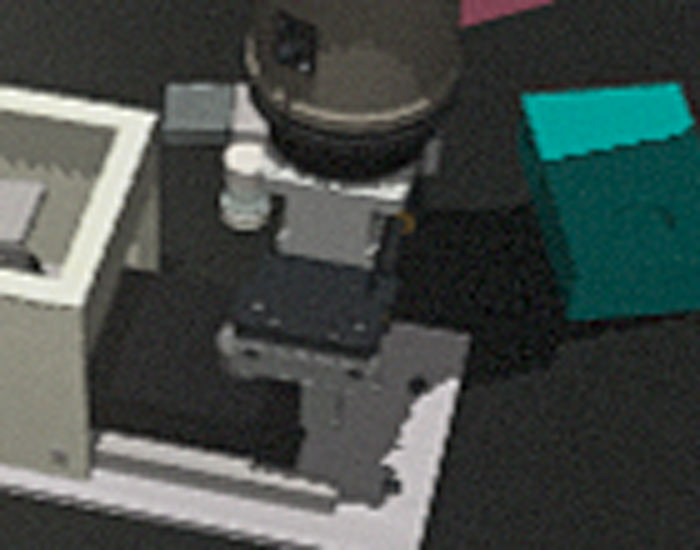

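View pics/d_wrist.png

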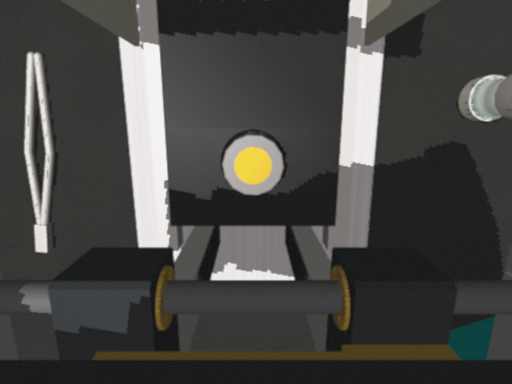

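Request:
apply_moves:
  rows:
    - {"dx": 1, "dy": 4, "dz": 0, "roll": 0, "jaw": 40}
    - {"dx": 1, "dy": 8, "dz": 0, "roll": 0, "jaw": 40}
    - {"dx": 1, "dy": 12, "dz": 0, "roll": 0, "jaw": 40}
    - {"dx": 1, "dy": 16, "dz": 0, "roll": 0, "jaw": 40}
    - {"dx": 1, "dy": 20, "dz": 0, "roll": 0, "jaw": 40}
    - {"dx": 1, "dy": 24, "dz": 0, "roll": 0, "jaw": 40}
    - {"dx": 1, "dy": 28, "dz": 0, "roll": 0, "jaw": 40}
    - {"dx": 1, "dy": 32, "dz": 0, "roll": 0, "jaw": 40}
    - {"dx": 1, "dy": 35, "dz": 0, "roll": 0, "jaw": 40}
    - {"dx": 1, "dy": 38, "dz": 0, "roll": 0, "jaw": 40}

```text
t: 5.75
position: [508.6, 36.0, 29.8]
eef_rot: [0.549, 0.449, 0.546, -0.447]
contact_force: [-2.0, -0.1, 0.4]
gripper_width: 40.1
```

Request:
apply_moves:
  rows:
    - {"dx": 0, "dy": 2, "dz": 0, "roll": 0, "jaw": 40}
    - {"dx": 0, "dy": 4, "dz": 0, "roll": 0, "jaw": 40}
    - {"dx": 0, "dy": 6, "dz": 0, "roll": 0, "jaw": 40}
    - {"dx": 0, "dy": 8, "dz": 0, "roll": 0, "jaw": 40}

```text
t: 6.15
position: [515.1, 37.2, 29.7]
eef_rot: [0.548, 0.448, 0.547, -0.448]
contact_force: [-18.3, -2.7, 14.1]
gripper_width: 40.0
```

```bash
python3 - <<'E'
from h import *
from bench import vision
import cv2
plan((-77,0),30)
cv2.imwrite("pics/e_side.png",cv2.resize(vision.snapshot("side")["img"][140:250,208:348],None,fx=5,fy=5,interpolation=2))
cv2.imwrite("pics/e_wrist.png",vision.snapshot("wrist")["img"])
E
```

```text
t 6.15 pos [515.1  37.2  29.7] local [-79.1  -0.3] F [-18.3  -2.7  14.1] jaw 40.0
axes x,y,z [[0.002, -0.001, -1.0], [0.98, 0.198, 0.002], [0.198, -0.98, 0.002]]
shift tool [-0.3  2.1 -0.3] roll 0.0 q7 [ 0.14  0.44 -0.41  2.08  0.28  0.67 -1.82]
```

View pics/e_side.png

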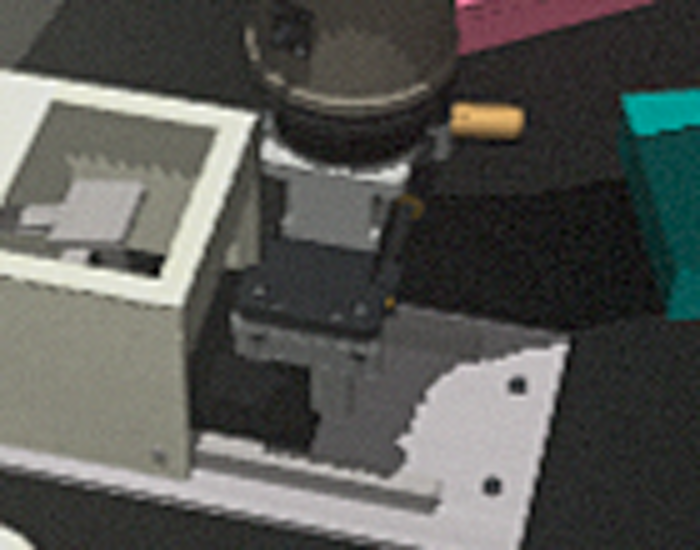

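View pics/e_wrist.png

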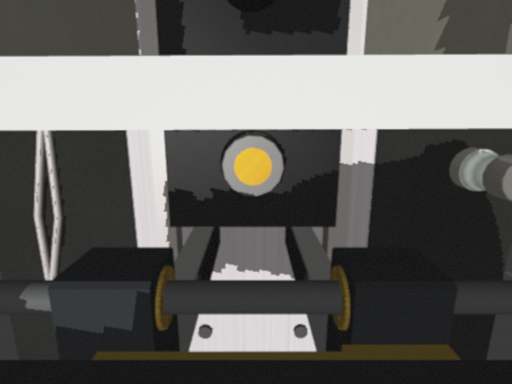

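Contact force jumped to about 18 N with the finger face at local x ≈ -71, so the carrier is against the stop. The specimen is still seated, at wrist pixel (252,166). I'll hold briefly, then back off and rise.

Request:
apply_moves:
  rows:
    - {"dx": 0, "dy": 1, "dz": 0, "roll": 0, "jaw": 40}
    - {"dx": 0, "dy": 1, "dz": 0, "roll": 0, "jaw": 40}
    - {"dx": 0, "dy": 1, "dz": 0, "roll": 0, "jaw": 40}
    - {"dx": 0, "dy": -5, "dz": 0, "roll": 0, "jaw": 40}
    - {"dx": 0, "dy": -20, "dz": 0, "roll": 0, "jaw": 40}
    - {"dx": -2, "dy": -40, "dz": 0, "roll": 0, "jaw": 40}
    - {"dx": -40, "dy": -55, "dz": 0, "roll": 0, "jaw": 20}
    - {"dx": -85, "dy": -55, "dz": 0, "roll": 0, "jaw": 0}
    - {"dx": -130, "dy": -55, "dz": 0, "roll": 0, "jaw": 0}
    - {"dx": -175, "dy": -55, "dz": 0, "roll": 0, "jaw": 0}

```text
t: 7.25
position: [460.5, 26.6, 206.7]
eef_rot: [0.549, 0.448, 0.546, -0.447]
contact_force: [0.4, -0.3, -0.4]
gripper_width: 11.4
```

Request:
apply_moves:
  rows:
    - {"dx": -20, "dy": 0, "dz": 0, "roll": 0, "jaw": 0}
    - {"dx": -20, "dy": 0, "dz": 0, "roll": 0, "jaw": 0}

```text
t: 7.45
position: [462.3, 26.8, 230.1]
eef_rot: [0.55, 0.449, 0.544, -0.446]
contact_force: [-0.0, -0.7, -1.0]
gripper_width: 0.2
```

```bash
python3 - <<'E'
from h import *
from bench import vision
import cv2
plan((40,0),220)
s=vision.snapshot("side");np.savez("f_side.npz",**s)
w=vision.snapshot("wrist");np.savez("f_wrist.npz",**w)
t=vision.snapshot("top");np.savez("f_top.npz",**t)
cv2.imwrite("pics/f_side.png",cv2.resize(s["img"][145:255,168:328],None,fx=5,fy=5,interpolation=2))
cv2.imwrite("pics/f_wrist.png",w["img"]);cv2.imwrite("pics/f_top.png",cv2.resize(t["img"][100:270,205:305],None,fx=3.5,fy=3.5,interpolation=2))
print(w["extrinsics"].round(3).tolist())
E
```

```text
t 7.45 pos [462.3  26.8 230.1] local [-1.329e+02 -1.000e-01] F [-0.  -0.7 -1. ] jaw 0.2
axes x,y,z [[0.01, -0.001, -1.0], [0.98, 0.198, 0.009], [0.198, -0.98, 0.003]]
shift tool [ 11.7 172.8  -0. ] roll 0.0 q7 [ 0.28  0.07 -0.49  2.01  0.04  1.05 -1.61]
[[0.199, -0.955, -0.221, 524.937], [-0.98, -0.193, -0.049, 40.092], [0.004, 0.226, -0.974, 408.318], [0.0, 0.0, 0.0, 1.0]]
```

View pics/f_side.png

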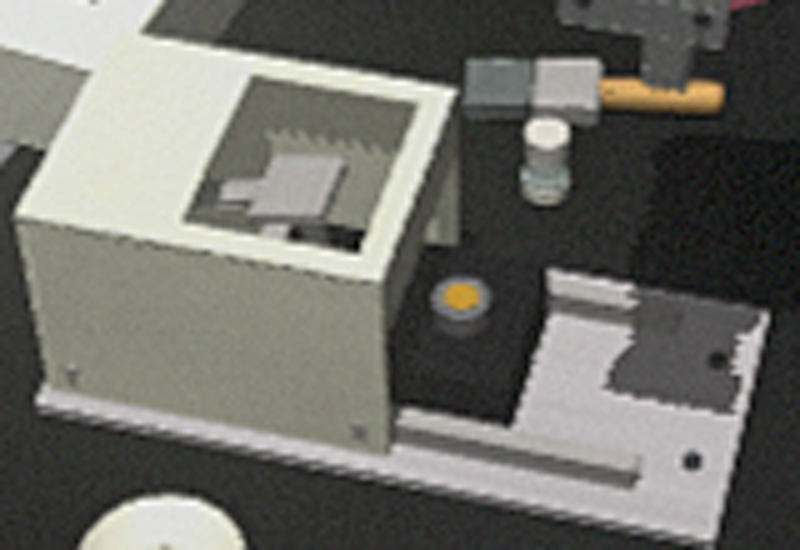

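View pics/f_wrist.png

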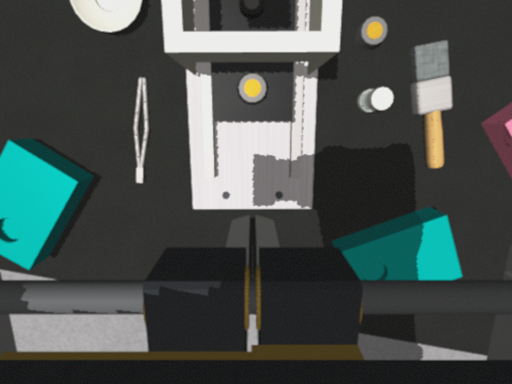

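```bash
python3 - <<'E'
from h import *
p=np.load("fix.npy");c,s=np.cos(p[2]),np.sin(p[2]);F=np.array([[c,-s],[s,c]])
print("spec side",F.T@(ray("side",S(460,296),62)[:2]-p[:2]), "before",F.T@(ray("side",S(612,325),62)[:2]-p[:2]))
C["wrist"]=np.load("f_wrist.npz");C["t2"]=np.load("f_top.npz")
print("spec wrist",F.T@(ray("wrist",(252,88),62)[:2]-p[:2]))
print("lip wrist",[F.T@(ray("wrist",q,140)[:2]-p[:2]) for q in((165,52),(339,51))])
E
```

```text
spec side [-35.55737655  -0.1216095 ] before [-1.15041451e+02  5.05810386e-03]
spec wrist [-36.30253097  -0.63648027]
lip wrist [array([-16.0802364 ,  69.67368294]), array([-15.17259204, -70.50343655])]
```

Request:
apply_moves:
  rows:
    - {"dx": 10, "dy": 30, "dz": 0, "roll": 0, "jaw": 0}
    - {"dx": 10, "dy": 60, "dz": 0, "roll": 0, "jaw": 0}
    - {"dx": 10, "dy": 90, "dz": 0, "roll": 0, "jaw": 0}
    - {"dx": 10, "dy": 120, "dz": 0, "roll": 0, "jaw": 0}
    - {"dx": 10, "dy": 150, "dz": 0, "roll": 0, "jaw": 0}
    - {"dx": 10, "dy": 179, "dz": 0, "roll": 0, "jaw": 0}
    - {"dx": 10, "dy": 179, "dz": 0, "roll": 0, "jaw": 0}
    - {"dx": 10, "dy": 179, "dz": 0, "roll": 0, "jaw": 0}

```text
t: 8.4
position: [634.9, 62.3, 214.3]
eef_rot: [0.548, 0.447, 0.547, -0.448]
contact_force: [-1.2, -0.8, -0.2]
gripper_width: 0.6
```

Request:
apply_moves:
  rows:
    - {"dx": 25, "dy": 0, "dz": 0, "roll": 0, "jaw": 0}
    - {"dx": 50, "dy": 0, "dz": 0, "roll": 0, "jaw": 0}
    - {"dx": 50, "dy": 0, "dz": 0, "roll": 0, "jaw": 0}
    - {"dx": 50, "dy": 0, "dz": 0, "roll": 0, "jaw": 0}

```text
t: 8.8
position: [634.2, 62.2, 164.5]
eef_rot: [0.548, 0.447, 0.548, -0.448]
contact_force: [0.7, 0.9, 1.1]
gripper_width: 0.2
```

```bash
python3 - <<'E'
from h import *
from bench import vision
import cv2
plan((46,0),100)
cv2.imwrite("pics/g_side.png",cv2.resize(vision.snapshot("side")["img"][125:235,168:328],None,fx=5,fy=5,interpolation=2))
cv2.imwrite("pics/g_wrist.png",vision.snapshot("wrist")["img"])
E
```

```text
t 8.8 pos [634.2  62.2 164.5] local [42.6  0.5] F [0.7 0.9 1.1] jaw 0.2
axes x,y,z [[-0.001, -0.001, -1.0], [0.98, 0.199, -0.001], [0.199, -0.98, 0.001]]
shift tool [64.4  3.5  0.5] roll 0.1 q7 [ 0.15  0.44 -0.46  1.71  0.22  1.04 -1.76]
```

View pics/g_side.png

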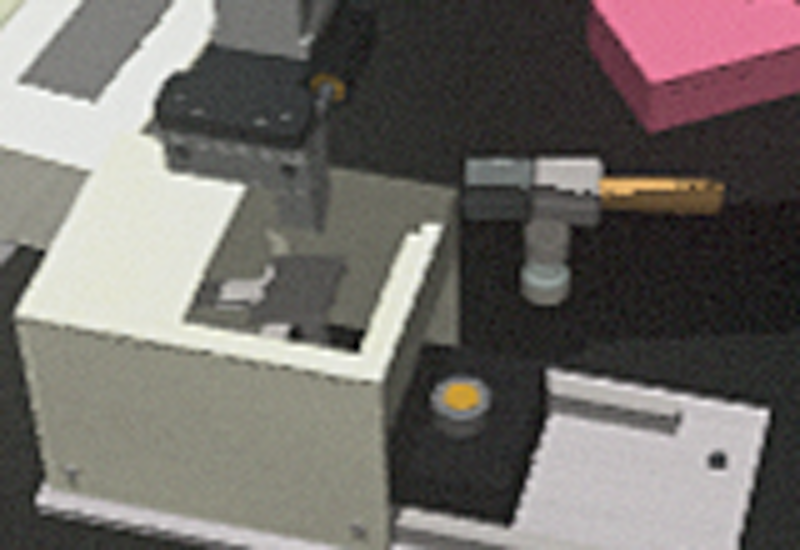

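View pics/g_wrist.png

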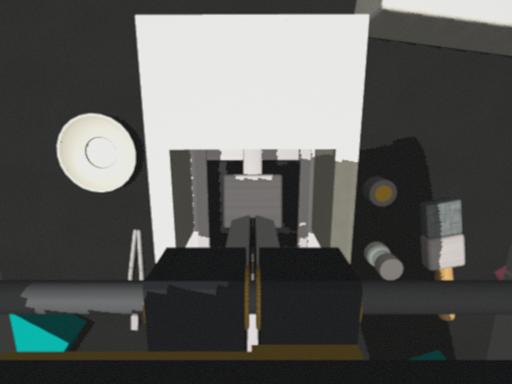

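The closed fingertips sit over the pad, laterally centred at wrist (253,220). The specimen is at local x ≈ -36, so the carrier is home. I'll press down slowly.

Request:
apply_moves:
  rows:
    - {"dx": 15, "dy": 3, "dz": 0, "roll": 0, "jaw": 0}
    - {"dx": 28, "dy": 3, "dz": 0, "roll": 0, "jaw": 0}
    - {"dx": 34, "dy": 3, "dz": 0, "roll": 0, "jaw": 0}
    - {"dx": 38, "dy": 3, "dz": 0, "roll": 0, "jaw": 0}
    - {"dx": 42, "dy": 3, "dz": 0, "roll": 0, "jaw": 0}
    - {"dx": 46, "dy": 3, "dz": 0, "roll": 0, "jaw": 0}
    - {"dx": 50, "dy": 3, "dz": 0, "roll": 0, "jaw": 0}
    - {"dx": 54, "dy": 3, "dz": 0, "roll": 0, "jaw": 0}
    - {"dx": 57, "dy": 3, "dz": 0, "roll": 0, "jaw": 0}
    - {"dx": 60, "dy": 3, "dz": 0, "roll": 0, "jaw": 0}

```text
t: 9.9
position: [638.2, 62.8, 105.6]
eef_rot: [0.548, 0.447, 0.547, -0.447]
contact_force: [-3.2, -1.1, 4.3]
gripper_width: 0.3
```

```bash
python3 -c "
from h import *
plan((46,0),100)"
```

```text
t 9.9 pos [638.2  62.8 105.6] local [46.6  0.4] F [-3.2 -1.1  4.3] jaw 0.3
axes x,y,z [[0.001, -0.001, -1.0], [0.98, 0.199, 0.001], [0.199, -0.98, 0.001]]
shift tool [ 5.6 -0.6  0.4] roll 0.1 q7 [ 0.13  0.51 -0.44  1.75  0.26  0.94 -1.79]
```

Request:
apply_moves:
  rows:
    - {"dx": 2, "dy": 0, "dz": 0, "roll": 0, "jaw": 0}
    - {"dx": 4, "dy": 0, "dz": 0, "roll": 0, "jaw": 0}
    - {"dx": 6, "dy": 0, "dz": 0, "roll": 0, "jaw": 0}
    - {"dx": 7, "dy": 0, "dz": 0, "roll": 0, "jaw": 0}

```text
t: 10.3
position: [638.4, 62.9, 100.1]
eef_rot: [0.548, 0.447, 0.547, -0.448]
contact_force: [-15.6, -3.1, 36.7]
gripper_width: 0.6
```

The lever bottomed at z = 100.1 mm, with force up to 37 N. I'll hold, then rise straight up.

Request:
apply_moves:
  rows:
    - {"dx": 0, "dy": 0, "dz": 0, "roll": 0, "jaw": 0}
    - {"dx": 0, "dy": 0, "dz": 0, "roll": 0, "jaw": 0}
    - {"dx": 0, "dy": 0, "dz": 0, "roll": 0, "jaw": 0}
    - {"dx": -4, "dy": 0, "dz": 0, "roll": 0, "jaw": 0}
    - {"dx": -20, "dy": 0, "dz": 0, "roll": 0, "jaw": 0}
    - {"dx": -50, "dy": 0, "dz": 0, "roll": 0, "jaw": 0}
    - {"dx": -85, "dy": 0, "dz": 0, "roll": 0, "jaw": 0}
    - {"dx": -120, "dy": 0, "dz": 0, "roll": 0, "jaw": 0}
    - {"dx": -120, "dy": 0, "dz": 0, "roll": 0, "jaw": 0}

```text
t: 11.2
position: [640.4, 63.9, 226.2]
eef_rot: [0.55, 0.449, 0.545, -0.446]
contact_force: [-0.2, -0.0, 0.2]
gripper_width: 0.4
```

Request:
apply_moves:
  rows:
    - {"dx": -10, "dy": -35, "dz": 0, "roll": 0, "jaw": 0}
    - {"dx": -10, "dy": -70, "dz": 0, "roll": 0, "jaw": 0}
    - {"dx": -10, "dy": -105, "dz": 0, "roll": 0, "jaw": 0}
    - {"dx": -10, "dy": -140, "dz": 0, "roll": 0, "jaw": 0}
    - {"dx": -10, "dy": -170, "dz": 20, "roll": 0, "jaw": 0}
    - {"dx": -10, "dy": -180, "dz": 60, "roll": 0, "jaw": 0}
    - {"dx": -10, "dy": -180, "dz": 100, "roll": 0, "jaw": 0}
    - {"dx": -10, "dy": -180, "dz": 140, "roll": 0, "jaw": 0}
    - {"dx": -10, "dy": -180, "dz": 180, "roll": 0, "jaw": 0}
    - {"dx": -10, "dy": -180, "dz": 180, "roll": 0, "jaw": 0}

```text
t: 12.2
position: [499.8, -153.5, 235.1]
eef_rot: [0.549, 0.451, 0.543, -0.447]
contact_force: [-0.1, 0.4, -0.3]
gripper_width: 0.4
```

```bash
python3 - <<'E'
from h import *
from bench import vision
import cv2
plan((46,0),100)
s=vision.snapshot("side");np.savez("i_side.npz",**s)
t=vision.snapshot("top");np.savez("i_top.npz",**t)
cv2.imwrite("pics/i_side.png",cv2.resize(s["img"][145:255,168:328],None,fx=5,fy=5,interpolation=2))
cv2.imwrite("pics/i_top.png",cv2.resize(t["img"][100:185,205:305],None,fx=7,fy=7,interpolation=2))
E
```

```text
t 12.2 pos [ 499.8 -153.5  235.1] local [-131.9 -184.2] F [-0.1  0.4 -0.3] jaw 0.4
axes x,y,z [[0.009, -0.001, -1.0], [0.981, 0.193, 0.009], [0.193, -0.981, 0.003]]
shift tool [ 136.1  175.7 -185.6] roll -0.3 q7 [ 0.49  0.16 -0.35  1.9   0.06  1.08 -1.26]
```

View pics/i_side.png

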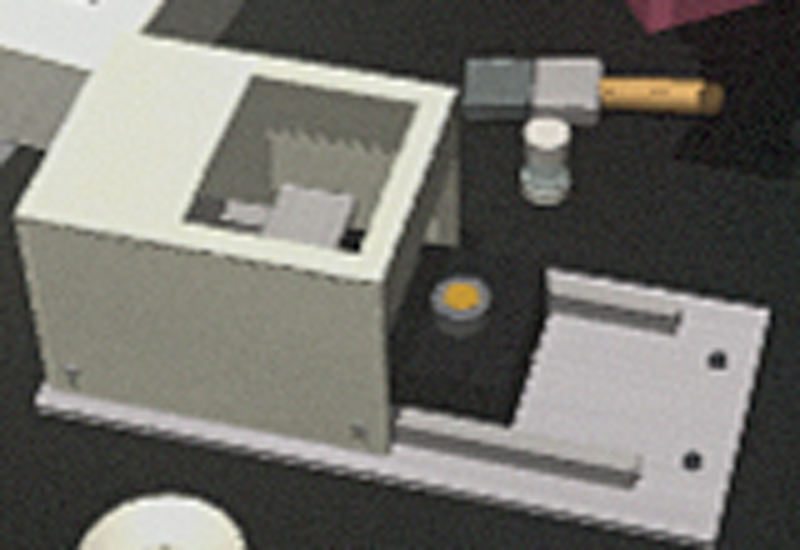

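View pics/i_top.png

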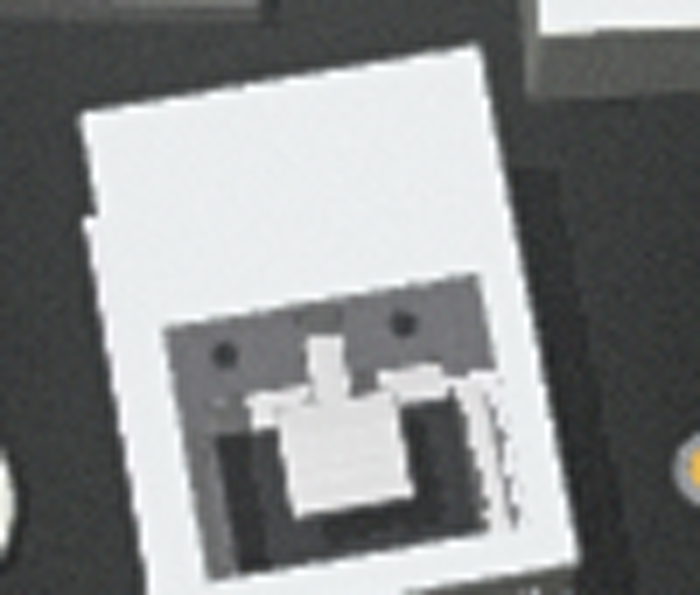

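```bash
python3 - <<'E'
from h import *
p=[589.5,54.56,.1946];c,s=np.cos(p[2]),np.sin(p[2])
for z in(100,103,106,110,126):
  th=np.arcsin(0) 
  for x,y in((25,-22),(65,-22)):
    P=np.array([p[0]+c*x-s*y,p[1]+s*x+c*y,z]);u=proj("side",P);print(z,(x,y),((u-[168,145]+.4)*5).round(0),end=" ")
  print()
# triangulate front-right corner: top A(412,497), side S(355,192)
def T(n,uv):
    E=C[n]["extrinsics"];d=E[:3,:3]@np.linalg.inv(C[n]["intrinsics"])@np.array([*uv,1]);return E[:3,3],d/np.linalg.norm(d)
def tri(a,b):
    (o1,d1),(o2,d2)=T("top",a),T("side",b);M=np.stack([d1,-d2],1);k=np.linalg.lstsq(M,o2-o1,rcond=None)[0];return ((o1+k[0]*d1+o2+k[1]*d2)/2).round(1),np.linalg.norm(o1+k[0]*d1-o2-k[1]*d2).round(1)
print("before",tri(A(412,467),S(345,157)),"after",tri(A(412,497),S(355,193)), "rim FR",tri(B(578,5),S(455,92)))
E
```

```text
100 (25, -22) [360. 197.] 100 (65, -22) [286. 183.] 
103 (25, -22) [360. 192.] 103 (65, -22) [285. 179.] 
106 (25, -22) [360. 188.] 106 (65, -22) [285. 174.] 
110 (25, -22) [359. 183.] 110 (65, -22) [284. 169.] 
126 (25, -22) [358. 160.] 126 (65, -22) [283. 146.] 
before (array([627.5,  38.4, 125.2]), np.float64(3.5)) after (array([622.4,  37.9, 101.2]), np.float64(2.3)) rim FR (array([593.1, -18.3, 136.2]), np.float64(2.5))
```

```bash
python3 -c "
from bench import r,telemetry
s=telemetry.get_state();print(abs(s['joint_vel']).max(),s['contact_force']);print(r.job_done())"
```

```text
0.026989238678535952 [-0.08724861 -0.17393467  0.72298809]
the job is handed in; nothing more can be done
None
```

I pushed the carrier home with two finger tips on its front face, pressed the clamp lever down through the window with closed fingers, then drew the arm back and handed the job in. No verdict came back, so the outcome rests on the checks below.

**Carrier:** the contact force rose to about 18 N when it met the stop. Afterwards the specimen sat at x ≈ -36 mm in the fixture frame, where -35 means fully home.

**Lever:** it stopped at a fingertip height of 100.1 mm with about 37 N on it, which matches the stated down height of 100 mm. After I let go, the camera images put a front corner of the pad at about 101 mm, compared with 125 mm before pressing.

**Everything else:** the last pictures show the specimen seated and the guard and nearby things apparently unmoved. The arm was free of contact, with force under 1 N, about 235 mm above the table and to the side of the fixture.

**Disagreement:** the top and side cameras differed by about 6 mm along x on the fixture's position. I used a fit over both, and the margins at the face and window were wider than that.

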